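# Gauge the glazed sleeves and pack the ones that fit

## Robot

A 6-joint arm with a two-finger parallel gripper is mounted at the origin on the work surface. World frame = base frame: x ahead of the robot, y to its left, z up, the work surface at z = 0. Lengths are in m, angles in rad, forces in N, time in s.
With the tool pointing down it reaches from about 0.35 to 0.85 m from the base axis. Payload 8.1 kg.
Tool frame: the origin (TCP) lies on the centre line of the jaws, within the pads' length; the fingertips stand 8 mm ahead of it and the grasp point (between the pads) lies 11 mm behind it (robot.tip_reach is the distance from the TCP to the fingertips, in m); z points along the fingers, y is the line along which they close (so a half turn about z gives the same grasp; the last joint's range is limited). The gripper opens to 85 mm and grips with 20 to 120 N. Pads are 22 mm wide; open, the fingers measure 114 mm over their backs; the gripper's body (76 mm by 85 mm) begins 54 mm behind the grasp point. The pads swing forward as they close: fully open they stand 13 mm farther back than shut.
Start: joints at [-1.434, 0.13, 1.488, -0, 1.523, -0.085], TCP at [0.132, -0.585, 0.239] pointing down, gripper open.
Joint ranges: [-2.96, 2.96], [-0.89, 2.26], [0.02, 2.5], [-1.34, 4.48], [0, 2.73], [-2.66, 2.66]. Speed limits (rad/s): [2.39, 2.39, 2.79, 3.14, 3.14, 3.14].

## Interface

Orientations are given as a unit quaternion [w, x, y, z].
In Python, from station import sensors, camera, sign_off, boxes_of, trace, robot gives the robot as it stands.
- The arm moves only by the tool servo_tool, never from a script. Its argument "plan" is text: rows parted by semicolons, each of 7 numbers parted by spaces: the shift along the tool's x, y, z in units of 0.2 m (1.0 is 0.2 m), then the turn, a rotation vector about the tool's x, y, z in units of 120 degrees (1.0 is 120 degrees), then the finger opening in mm, from 0 to 85.4. In form: x y z ax ay az hand; .... A call has 1 to 12 rows; each row is the pose to reach, as a shift and turn from the pose commanded when the call began, along the tool's axes at that moment; what a row does not reach only later rows make up. A row lasts 1/10 s, in which the tool goes at most 50 mm and 8.59 degrees, less where a joint would pass 70% of its speed; a pose out of reach is approached as far as the arm can. A call with a number of a shift or a turn outside -1 to 1 is refused whole. A call with a gripper value outside its range is refused whole. The fingers move at their own pace and stop on an object; "newtons" is the grip in N (left out, the last holds). Time passes only in rows, so rows that repeat a pose let the fingers close. It gives the time, the measured TCP pose, the force, the opening and the grip force at its end, in the units of the state.
- sensors.observe(): the state, without advancing time (a new reading comes with each control period).
- camera(name): name is "scene" or "side" or "wrist"; returns a dict with "frame" (480x640x3 uint8, blue, green, red), "range_z" (480x640 float32, m along the optical axis (not along the pixel's ray), 0 where there is no reading), "fx", "fy", "cx", "cy" (pixels), "k1" (the pictures are not rectified: a ray, as slopes to the right and down, at radius r is drawn at 1 + k1 r^2 times it, then the intrinsics apply), "eye" and "orientation" of the camera in the world. Camera axes: x right, y up, looking along -z (the intrinsics and any distortion apply to the point x, -y, -z); pixel columns grow to the right and rows downward; lengths in m; the calibration is good to about 2 mm. A picture is of the moment at which its call begins.
- sign_off(): hands the job in; it is judged then, once.
Trained networks look in the newest picture that a camera, given by its name, has taken for a name from the list of things; names that differ only in an ending like _2 or _b are one class to them, and where a whole thing is asked for, a point or a joint stands for the part that bears it (a point fixed in the world has none). Each returns a list of dicts, best first, with "confidence" (0 to 1); they miss things now and then, are a little off and sometimes report something else, mostly with a low value. They report only what shows in the picture. A call takes as long as a camera call.
- boxes_of(camera, name): "bbox" ([left, top, width, height] in pixels, round what is visible of it).
- trace(camera, name): "mask" (480x640 bool, what is visible of it) and "bbox" ([left, top, width, height] in pixels, round what is visible of it).
The state is a dict: "clock": time; "qpos": joint angles; "joint_vel": joint speeds; "effort": joint torques, N m; "eef_pos": TCP position; "ee_rot": TCP orientation; "wrist_force": force on the tool from outside, world axes, zero at the start; "moment": the same for the moment, N m; "opening": opening from 0.0 (shut) to 1.0 (fully open); "grasp_force": force on a finger pad.
Only numpy, scipy, OpenCV 4.12 (cv2) and the standard library are available. Lean on these libraries where they do the work, as an engineer would, in place of code of your own. Each camera call takes 0.05 s, during which the arm holds its last target. There are 200 camera calls.

## Task

Try the glazed sleeves one after another on the steel gauge pin, in firing order - yellow, orange, blue, green, black (green or black may be missing) - letting each slide down the pin as far as it will go. Stand each sleeve that goes fully home on the gauge's base plate in an empty cell of the wooden crate, one to a cell, and stand each that stops on the brass cone in the grey tray. Finish with every sleeve standing on its flange, the white sleeves left in their cells, and the jar, block, hammer and tub left where they are.

Things in the scene. Friction and masses are not known exactly. Their poses are not given: they have to be found in the camera images.
- gauge_foot (a point): fixed fit gauge: dark steel base plate 110 x 110 x 18 mm with one bright upright stepped pin in its middle. This point: where the pin's axis leaves the top of the plate (18 mm above the table). From here up the pin is 32 mm in diameter for 36 mm, then a brass cone narrows it to 23 mm over the next 12 mm, then it is 23 mm thick for 14 mm, then a tapered tip 6 mm high; whole pin 68 mm high
- crate: fixed brown wooden crate, 175 (its x) x 260 (its y) x 26 mm high, open on top, walls and dividers 5 mm, floor 5 mm: 2 x 3 square cells 80 mm wide inside. Origin: centre of its underside, z up. Cell centres in its frame (mm): cell 0 (-42.5, -85), cell 1 (-42.5, 0), cell 2 (-42.5, 85), cell 3 (42.5, -85), cell 4 (42.5, 0), cell 5 (42.5, 85)
- stock0: plain white sleeve already packed, standing in cell 0 of the crate (None: absent, the cell is empty); same shape and size as the glazed ones; origin: centre of its underside, z along its axis
- stock1: plain white sleeve already packed, standing in cell 1 of the crate (None: absent, the cell is empty); same shape and size as the glazed ones; origin: centre of its underside, z along its axis
- stock2: plain white sleeve already packed, standing in cell 2 of the crate (None: absent, the cell is empty); same shape and size as the glazed ones; origin: centre of its underside, z along its axis
- stock3: plain white sleeve already packed, standing in cell 3 of the crate (None: absent, the cell is empty); same shape and size as the glazed ones; origin: centre of its underside, z along its axis
- stock4: plain white sleeve already packed, standing in cell 4 of the crate (None: absent, the cell is empty); same shape and size as the glazed ones; origin: centre of its underside, z along its axis
- stock5: plain white sleeve already packed, standing in cell 5 of the crate (None: absent, the cell is empty); same shape and size as the glazed ones; origin: centre of its underside, z along its axis
- tray: fixed grey plastic tray for the tight sleeves, 196 x 196 x 26 mm high, open on top, walls and floor 5 mm (186 mm square inside). Origin: centre of its underside, z up
- yellow_a: fired sleeve glazed yellow: upright tube 60 mm high, barrel 50 mm across, foot flange 66 mm across and 8 mm thick, 0.2 kg, on the table at the start, None if absent (exactly one of yellow_a and yellow_b is there). Bore 36 mm (fits: goes down to the base plate) or 28 mm (tight: stops on the cone, underside 41 mm above the plate). Origin: centre of its underside, z along its axis
- yellow_b: fired sleeve glazed yellow: upright tube 60 mm high, barrel 50 mm across, foot flange 66 mm across and 8 mm thick, 0.2 kg, on the table at the start, None if absent (exactly one of yellow_a and yellow_b is there). Bore 36 mm (fits: goes down to the base plate) or 28 mm (tight: stops on the cone, underside 41 mm above the plate). Origin: centre of its underside, z along its axis
- orange_a: fired sleeve glazed orange: upright tube 60 mm high, barrel 50 mm across, foot flange 66 mm across and 8 mm thick, 0.2 kg, on the table at the start, None if absent (exactly one of orange_a and orange_b is there). Bore 36 mm (fits: goes down to the base plate) or 28 mm (tight: stops on the cone, underside 41 mm above the plate). Origin: centre of its underside, z along its axis
- orange_b: fired sleeve glazed orange: upright tube 60 mm high, barrel 50 mm across, foot flange 66 mm across and 8 mm thick, 0.2 kg, on the table at the start, None if absent (exactly one of orange_a and orange_b is there). Bore 36 mm (fits: goes down to the base plate) or 28 mm (tight: stops on the cone, underside 41 mm above the plate). Origin: centre of its underside, z along its axis
- blue_a: fired sleeve glazed blue: upright tube 60 mm high, barrel 50 mm across, foot flange 66 mm across and 8 mm thick, 0.2 kg, on the table at the start, None if absent (exactly one of blue_a and blue_b is there). Bore 36 mm (fits: goes down to the base plate) or 28 mm (tight: stops on the cone, underside 41 mm above the plate). Origin: centre of its underside, z along its axis
- blue_b: fired sleeve glazed blue: upright tube 60 mm high, barrel 50 mm across, foot flange 66 mm across and 8 mm thick, 0.2 kg, on the table at the start, None if absent (exactly one of blue_a and blue_b is there). Bore 36 mm (fits: goes down to the base plate) or 28 mm (tight: stops on the cone, underside 41 mm above the plate). Origin: centre of its underside, z along its axis
- green: fired sleeve glazed green: upright tube 60 mm high, barrel 50 mm across, foot flange 66 mm across and 8 mm thick, 0.2 kg, on the table at the start, None if absent (green or black may be missing). Bore 36 mm (fits: goes down to the base plate) or 28 mm (tight: stops on the cone, underside 41 mm above the plate). Origin: centre of its underside, z along its axis
- black: fired sleeve glazed black: upright tube 60 mm high, barrel 50 mm across, foot flange 66 mm across and 8 mm thick, 0.2 kg, on the table at the start, None if absent (green or black may be missing). Bore 36 mm (fits: goes down to the base plate) or 28 mm (tight: stops on the cone, underside 41 mm above the plate). Origin: centre of its underside, z along its axis
- glaze_jar: bystander: small jar with a red cap, 42 mm in diameter, 62 mm high
- wood_block: bystander: pale wooden block, 50 x 50 x 45 mm
- hammer: bystander: hammer lying on the table
- tub: bystander: white plastic tub, 100 mm in diameter, 75 mm high

How it is judged:
By the outcome, as a careful person would: the job done as asked, in the order asked, and still so for the second after the job is handed in, with the robot touching nothing.
Of yellow_a, yellow_b only 1 to 1 are there at a start; the rules pass over those that are not, and their reading is None.
Of orange_a, orange_b only 1 to 1 are there at a start; the rules pass over those that are not, and their reading is None.
Of blue_a, blue_b only 1 to 1 are there at a start; the rules pass over those that are not, and their reading is None.
Of green, black only 1 to 2 are there at a start; the rules pass over those that are not, and their reading is None.
Of stock0, stock1, stock2, stock3, stock4, stock5 only 1 to 2 are there at a start; the rules pass over those that are not, and their reading is None.
At some moment in a run one of yellow_a, yellow_b, orange_a, orange_b, blue_a, blue_b, green, black may be knocked a few centimetres aside while the robot is not near it.
It also fails if it takes over 210 s, if anything falls off the work surface, if the arm or the gripper's body presses on something with over 40 N, if the wrist force passes 120 N, or if a joint passes its speed limit or range.

## Working session

There is one attempt and no reset: what is moved stays moved. The work goes in short steps, Python scripts to look and compute and a tool call to move; the robot and the scene stay as the last step left them, time stands still between calls to the robot, and variables do not carry over. Pictures are saved under pics/ and viewed, at most 14 in all, crops included, and the job is handed in when it is done.

Besides the shell and the picture viewer there is one more tool, called after "Request:" by a JSON object that holds its "fn" and its "kwargs", one argument or row to a line. servo_tool: Moves the arm, as the interface text tells. Shifts and turns lie within -1 to 1; 1 stands for 0.2 m of shift or 120 degrees of turn. Its arguments: {"type":"object","properties":{"plan":{"type":"string"},"newtons":{"type":"number"}},"required":["plan"]}

```bash
mkdir -p pics; ls; python3 - <<'E'
from station import sensors,camera
import cv2,numpy as np
s=sensors.observe();print(s)
ims=[]
for n in("scene","side"):
    c=camera(n);print(n,c["fx"],c["fy"],c["cx"],c["cy"],c["k1"],c["eye"],c["orientation"]);cv2.imwrite(f"pics/{n}0.png",c["frame"])
E
```

```text
pics
{'clock': 0.0, 'qpos': array([-1.43436458e+00,  1.31160685e-01,  1.48931426e+00, -2.36581128e-05,
        1.52300515e+00, -8.53832418e-02]), 'joint_vel': array([-1.87551703e-03,  9.92187326e-05, -2.55553630e-04,  2.24556427e-04,
       -8.59914349e-04,  2.25125399e-04]), 'effort': array([-2.15519399e-04, -5.69409370e+01, -5.00550413e+01, -2.38590437e-04,
        1.50835735e-02, -2.23425741e-05]), 'eef_pos': array([ 0.13194822, -0.58474514,  0.23822551]), 'ee_rot': array([-9.43111515e-04,  9.93855559e-01,  1.10680788e-01, -3.58963065e-05]), 'wrist_force': array([-1.07861152, -0.63995746, -0.17231706]), 'moment': array([0.00993845, 0.00543047, 0.01171507]), 'grasp_force': 0.0, 'opening': 0.998437965562726}
scene 525.8861172387482 525.8861172387482 317.9636013279602 231.81327991594006 -0.10486815451532298 [0.91698184 0.53032794 0.94003481] [0.28035515 0.09249826 0.28931024 0.9105738 ]
side 617.954186185094 617.954186185094 312.4085177968382 227.7280437345254 -0.14441453926583347 [0.42684447 1.14403844 0.69971114] [-0.06206367 -0.02347474  0.50777983  0.85892763]
```

View pics/scene0.png

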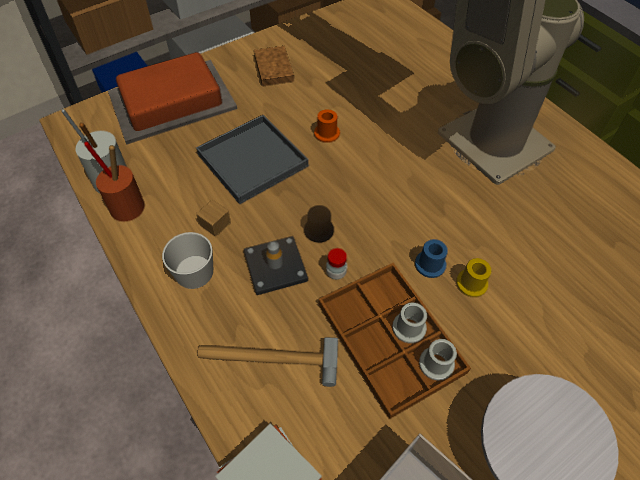

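View pics/side0.png

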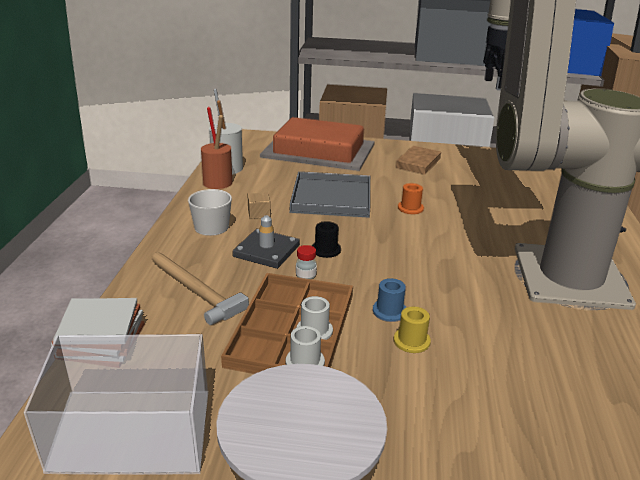

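The scene view shows yellow (475,277), blue (432,257), orange (327,125), black (319,223) and no green. Two white sleeves stand in the crate cells at (410,322) and (438,358). The gauge is at (275,262), the tray at (252,157) and the jar at (337,262). The side view agrees with this. Next I'll measure positions.

```bash
cat > h.py <<'E'
import numpy as np,cv2
from scipy.spatial.transform import Rotation as R
from scipy.optimize import least_squares
from station import sensors,camera,trace,boxes_of
def rot(q): return R.from_quat(np.roll(q,-1)).as_matrix()
def cloud(c):
    "world xyz for every pixel (nan without reading)"
    v,u=np.mgrid[:480,:640]
    K=np.array([[c["fx"],0,c["cx"]],[0,c["fy"],c["cy"]],[0,0,1.]])
    p=cv2.undistortPoints(np.stack([u,v],-1).reshape(-1,1,2).astype(float),K,np.array([c["k1"],0,0,0.])).reshape(480,640,2)
    d=c["range_z"].astype(float); d=np.where(d>0,d,np.nan)
    P=np.stack([p[...,0]*d,-p[...,1]*d,-d],-1)
    return P@rot(c["orientation"]).T+np.array(c["eye"])
def circ(xy,r):
    f=lambda p:np.hypot(*(xy-p).T)-r
    s=least_squares(f,np.median(xy,0),loss="soft_l1",f_scale=.002);return s.x
def sleeve(W,m,base=0.,r=.025):
    "axis xy and top height from barrel points in mask"
    m=cv2.erode(m.astype(np.uint8),np.ones((3,3)))>0
    P=W[m];P=P[~np.isnan(P).any(1)]
    top=np.percentile(P[:,2],97)
    B=P[(P[:,2]>top-.042)&(P[:,2]<top-.006)]
    med=np.median(B[:,:2],0); B=B[np.hypot(*(B[:,:2]-med).T)<.06]
    T=P[P[:,2]>top-.004]
    return circ(B[:,:2],r),top,len(B),T[:,:2].mean(0)
def move(target,yaw=None):
    s=sensors.observe();M=rot(s["ee_rot"]);d=M.T@(np.array(target)-s["eef_pos"])/.2
    out=list(np.round(d,3))
    if yaw is not None:
        a=np.radians(yaw);D=np.array([[np.cos(a),np.sin(a),0],[np.sin(a),-np.cos(a),0],[0,0,-1]])
        out+=list(np.round(np.degrees(R.from_matrix(M.T@D).as_rotvec())/120,3))
    return out
E
python3 - <<'E'
from h import *
for n in("scene","side"):
    c=camera(n);W=cloud(c)
    print(n)
    for k in["yellow_a","orange_a","blue_a","green","black","stock0","glaze_jar","wood_block","tub"]:
        for t in trace(n,k)[:2]:
            if t["confidence"]<.3: continue
            try:
                x,top,nn,T=sleeve(W,t["mask"]);print(k,round(t["confidence"],2),t["bbox"],x.round(4),"top",top.round(4),nn,T.round(4))
            except Exception as e:print(k,e,t["bbox"])
    for k in["crate","tray","gauge_foot"]:
        for t in trace(n,k)[:1]:
            P=W[t["mask"]];P=P[~np.isnan(P).any(1)]
            for lo,hi in((.02,.03),(.012,.022),(.075,.1)):
                Q=P[(P[:,2]>lo)&(P[:,2]<hi)]
                if len(Q)>20:
                    r=cv2.minAreaRect((Q[:,:2]*1000).astype(np.float32));print(k,round(t["confidence"],2),t["bbox"],lo,hi,len(Q),np.round(r[0],1),np.round(r[1],1),round(r[2],1),Q.mean(0).round(4))
E
```

```text
scene
yellow_a 0.75 [457.7, 257.5, 31.9, 36.1] [0.3484 0.2697] top 0.0628 361 [0.3522 0.2711]
orange_a 0.94 [313.4, 106.8, 23.0, 36.6] [ 0.3472 -0.257 ] top 0.0631 261 [ 0.3512 -0.2513]
blue_a 0.65 [414.3, 237.9, 32.3, 38.3] [0.3893 0.186 ] top 0.0634 343 [0.3914 0.1877]
green 0.53 [317.8, 260.5, 151.0, 159.4] [0.5918 0.251 ] top 0.0283 2138 [0.5759 0.2838]
black 0.89 [304.8, 204.5, 26.7, 36.0] [ 0.5343 -0.0192] top 0.063 318 [ 0.5362 -0.0146]
stock0 0.98 [394.0, 306.0, 31.6, 34.5] [0.5235 0.2754] top 0.0676 397 [0.5255 0.276 ]
stock0 0.94 [419.8, 338.1, 35.6, 39.5] [0.5293 0.3605] top 0.0679 400 [0.5289 0.3619]
glaze_jar 0.81 [327.0, 246.1, 21.1, 33.1] [0.587  0.1188] top 0.066 186 [0.5653 0.0907]
wood_block 0.56 [199.2, 200.3, 33.9, 35.8] [ 0.7145 -0.1591] top 0.0495 281 [ 0.7147 -0.159 ]
wood_block 0.55 [420.3, 337.0, 34.2, 41.8] [0.5293 0.3603] top 0.0678 400 [0.5292 0.3621]
tub 0.65 [161.9, 233.5, 54.7, 57.0] [ 0.8049 -0.0971] top 0.0764 604 [ 0.81   -0.0647]
crate 0.66 [318.3, 262.6, 151.4, 155.3] 0.02 0.03 2381 [562.2 267.9] [263.2 177.8] 84.3 [0.5669 0.2731 0.0253]
crate 0.66
[... 1631 characters left out ...]
84.5 [0.5753 0.268  0.0241]
crate 0.77 [222.1, 271.0, 134.2, 104.2] 0.012 0.022 1493 [562.1 269.5] [265.7 175.1] 83.8 [0.5797 0.2607 0.0174]
tray 0.78 [292.8, 171.3, 78.0, 47.4] 0.02 0.03 580 [ 549.5 -283.1] [196.1 209.2] 2.6 [ 0.5486 -0.2749  0.0245]
tray 0.78 [292.8, 171.3, 78.0, 47.4] 0.012 0.022 559 [ 549.9 -282.6] [192.4 205.2] 3.0 [ 0.5511 -0.2719  0.017 ]
gauge_foot 0.6 [234.2, 216.7, 68.6, 52.4] 0.02 0.03 250 [662.6  13.7] [106.9 106.4] 75.9 [0.6588 0.0174 0.0219]
gauge_foot 0.6 [234.2, 216.7, 68.6, 52.4] 0.012 0.022 1145 [662.9  10.7] [111.2 113.7] 74.3 [0.6591 0.0225 0.0181]
gauge_foot 0.6 [234.2, 216.7, 68.6, 52.4] 0.075 0.1 61 [661.9  13.8] [14.1 21.5] 74.5 [0.6608 0.0148 0.0816]
```

```bash
python3 - <<'E'
from h import *
print(move([.32,-.43,.22],90))
for n in("scene","side"):
    c=camera(n);W=cloud(c);t=trace(n,"gauge_foot")[0];P=W[t["mask"]];P=P[~np.isnan(P).any(1)]
    P=P[np.hypot(*(P[:,:2]-[.661,.009]).T)<.03]
    for lo,hi,r in((.026,.05,.016),(.068,.078,.0115)):
        Q=P[(P[:,2]>lo)&(P[:,2]<hi)];print(n,lo,circ(Q[:,:2],r).round(4),len(Q))
    print("plate",np.nanmedian(P[(P[:,2]<.024),2]),"top",np.percentile(P[:,2],99))
E
```

```text
[np.float64(1.088), np.float64(-0.551), np.float64(0.096), np.float64(0.0), np.float64(0.0), np.float64(-0.644)]
scene 0.026 [0.6603 0.0065] 96
scene 0.068 [0.6609 0.0064] 30
plate 0.019635062858804786 top 0.08880686663262988
side 0.026 [0.6617 0.0067] 148
side 0.068 [0.662  0.0063] 48
plate 0.0186570918366063 top 0.08698514938157736
```

Request:
{"fn": "servo_tool", "kwargs": {
  "plan": "0.5 -0.27 0.05 0 0 -0.3 75; 1 -0.55 0.1 0 0 -0.644 75; 1 -0.55 0.1 0 0 -0.644 75; 1 -0.55 0.1 0 0 -0.644 75; 1 -0.55 0.1 0 0 -0.644 75; 1 -0.55 0.1 0 0 -0.644 75; 1 -0.55 0.1 0 0 -0.644 75; 1 -0.55 0.1 0 0 -0.644 75; 1 -0.55 0.1 0 0 -0.644 75; 1 -0.55 0.1 0 0 -0.644 75; 1 -0.55 0.1 0 0 -0.644 75; 1 -0.55 0.1 0 0 -0.644 75",
  "newtons": 40
}}

```text
clock: 2.8
eef_pos: [0.3029, -0.434, 0.2193]
ee_rot: [0.0, 0.708, 0.706, 0.0]
wrist_force: [0.2, -0.9, 0.0]
opening: 0.876
grasp_force: 0.0
```

Request:
{"fn": "servo_tool", "kwargs": {
  "plan": "1 0.5 0 0 0 0 75; 1 0.5 0 0 0 0 75; 1 0.5 0 0 0 0 75; 1 0.5 0 0 0 0 75; 1 0.5 0 0 0 0 75"
}}

```text
clock: 3.3
eef_pos: [0.4041, -0.2309, 0.2195]
ee_rot: [0.0, 0.707, 0.707, 0.001]
wrist_force: [0.0, -0.1, -0.4]
opening: 0.874
grasp_force: 0.0
```

Request:
{"fn": "servo_tool", "kwargs": {
  "plan": "1 0 0 0 0 0 75; 1 0 0 0 0 0 75; 1 0 0 0 0 0 75; 1 0 0 0 0 0 75"
}}

```text
clock: 3.7
eef_pos: [0.4027, -0.0323, 0.2195]
ee_rot: [0.0, 0.708, 0.706, 0.0]
wrist_force: [1.1, -0.1, 0.2]
opening: 0.879
grasp_force: 0.0
```

Request:
{"fn": "servo_tool", "kwargs": {
  "plan": "1 0 0.2 0 0 0 75; 1 0 0.2 0 0 0 75; 1 0 0.2 0 0 0 75; 1 0 0.2 0 0 0 75; 1 0 0.2 0 0 0 75"
}}

```text
clock: 4.2
eef_pos: [0.4014, 0.1707, 0.1781]
ee_rot: [-0.001, 0.706, 0.708, -0.0]
wrist_force: [0.5, -0.8, 0.1]
opening: 0.88
grasp_force: 0.0
```

```bash
cat >> h.py <<'E'
def at(k,cams=("scene","side"),near=None):
    "mean axis xy over the cameras, with each reading"
    out=[]
    for n in cams:
        W=cloud(camera(n))
        for t in trace(n,k)[:3]:
            if t["confidence"]<.4: continue
            try: x,top,nn,T=sleeve(W,t["mask"])
            except Exception: continue
            if near is not None and np.hypot(*(x-near))>.08: continue
            print(k,n,round(t["confidence"],2),x.round(4),"top",top.round(4),nn);out.append(x);break
    return np.mean(out,0) if out else None
def where(): 
    s=sensors.observe();print("t",round(s["clock"],2),"eef",s["eef_pos"].round(4),"rot",s["ee_rot"].round(4))
E
python3 - <<'E'
from h import *
where();p=at("yellow_a");print(p,move([*p,.12],90),move([*p,.034]))
E
```

```text
t 4.2 eef [0.4014 0.1707 0.1781] rot [-1.200e-03  7.061e-01  7.081e-01 -2.000e-04]
yellow_a scene 0.82 [0.3485 0.2698] top 0.0634 366
yellow_a side 0.77 [0.3486 0.2688] top 0.0603 535
[0.34855408 0.26933276] [np.float64(0.52), np.float64(-0.274), np.float64(0.297), np.float64(0.0), np.float64(0.0), np.float64(-0.001)] [np.float64(0.52), np.float64(-0.274), np.float64(0.727)]
```

Request:
{"fn": "servo_tool", "kwargs": {
  "plan": "0.52 -0.27 0.3 0 0 0 75; 0.52 -0.27 0.3 0 0 0 75; 0.52 -0.27 0.3 0 0 0 75; 0.52 -0.27 0.55 0 0 0 75; 0.52 -0.27 0.725 0 0 0 75; 0.52 -0.27 0.725 0 0 0 75; 0.52 -0.27 0.725 0 0 0 40; 0.52 -0.27 0.725 0 0 0 40; 0.52 -0.27 0.725 0 0 0 40; 0.52 -0.27 0.725 0 0 0 40; 0.52 -0.27 0.725 0 0 0 40; 0.52 -0.27 0.725 0 0 0 40",
  "newtons": 40
}}

```text
clock: 5.6
eef_pos: [0.3515, 0.2708, 0.0371]
ee_rot: [0.001, 0.707, 0.707, 0.002]
wrist_force: [1.1, -3.3, 8.6]
opening: 0.569
grasp_force: 42.4
```

Request:
{"fn": "servo_tool", "kwargs": {
  "plan": "0 0 -0.25 0 0 0 40; 0 0 -0.5 0 0 0 40; 0 0 -0.7 0 0 0 40; -0.25 0.25 -0.7 0 0 0 40; -0.5 0.5 -0.7 0 0 0 40; -0.7 0.7 -0.7 0 0 0 40; -0.85 0.85 -0.7 0 0 0 40; -1 1 -0.7 0 0 0 40; -1 1 -0.7 0 0 0 40; -1 1 -0.7 0 0 0 40"
}}

```text
clock: 6.6
eef_pos: [0.5518, 0.0662, 0.1755]
ee_rot: [0.001, 0.709, 0.705, 0.001]
wrist_force: [-0.8, 0.2, -1.6]
opening: 0.57
grasp_force: 42.9
```

```bash
cat >> h.py <<'E'
PIN=np.array([.6612,.0065])
def held(k,ez=.05):
    "axis of the held sleeve at xy, from points below the fingers"
    s=sensors.observe();o=[]
    for n in("scene","side"):
        W=cloud(camera(n))
        D=np.hypot(W[...,0]-s["eef_pos"][0],W[...,1]-s["eef_pos"][1])
        for t in trace(n,k)[:3]:
            m=cv2.erode(t["mask"].astype(np.uint8),np.ones((3,3)))>0
            P=W[m&(D<.06)]
            if t["confidence"]<.3 or len(P)<80: continue
            bot=np.percentile(P[:,2],2)
            B=P[(P[:,2]>bot+.012)&(P[:,2]<s["eef_pos"][2]-.012)]
            F=P[P[:,2]<bot+.006]
            print(k,n,round(t["confidence"],2),"bot",bot.round(4),"axis",circ(B[:,:2],.025).round(4),len(B),"flange",circ(F[:,:2],.033).round(4),len(F));o.append(circ(B[:,:2],.025));break
    where();print("eef-axis",(s["eef_pos"][:2]-np.mean(o,0)).round(4) if o else None)
    return np.mean(o,0) if o else s["eef_pos"][:2]
E
python3 - <<'E'
from h import *
p=held("yellow_a");d=PIN-p;print("need dY,dX /.2:",(d[1]/.2).round(3),(d[0]/.2).round(3))
E
```

```text
yellow_a scene 0.81 bot 0.1456 axis [0.5698 0.1056] 45 flange [0.5504 0.0595] 211
yellow_a side 0.56 bot 0.1435 axis [0.5507 0.0679] 86 flange [0.5519 0.0638] 177
t 6.8 eef [0.5487 0.0704 0.1748] rot [-1.000e-04  7.071e-01  7.071e-01  2.000e-04]
eef-axis [-0.0084 -0.0205]
need dY,dX /.2: -0.401 0.505
```

Request:
{"fn": "servo_tool", "kwargs": {
  "plan": "-0.32 0.56 0 0 0 0 40; -0.32 0.56 0 0 0 0 40; -0.32 0.56 0 0 0 0 40; -0.32 0.56 0.1 0 0 0 40; -0.32 0.56 0.15 0 0 0 40; -0.32 0.56 0.15 0 0 0 40"
}}

```text
clock: 7.4
eef_pos: [0.6587, 0.0073, 0.1417]
ee_rot: [-0.002, 0.707, 0.708, -0.002]
wrist_force: [-0.5, 0.0, -2.4]
opening: 0.565
grasp_force: 42.9
```

```bash
python3 - <<'E'
from h import *
p=held("yellow_a");
ims=[]
for n in("scene","side"):
    c=camera(n);t=trace(n,"yellow_a")[0];f=c["frame"].copy();cs,_=cv2.findContours(t["mask"].astype(np.uint8),0,1);cv2.drawContours(f,cs,-1,(255,0,255),1)
    x,y=(275,225) if n=="scene" else (270,190)
    ims.append(cv2.resize(f[y-75:y+75,x-65:x+65],None,fx=3,fy=3,interpolation=2))
cv2.imwrite("pics/h1.png",np.hstack(ims))
E
```

```text
yellow_a scene 0.88 bot 0.1116 axis [0.6588 0.0058] 46 flange [6.576e-01 4.000e-04] 198
yellow_a side 0.7 bot 0.1132 axis [0.6617 0.0058] 50 flange [0.6627 0.0017] 159
t 7.6 eef [0.6611 0.0067 0.1456] rot [6.000e-04 7.068e-01 7.074e-01 5.000e-04]
eef-axis [-0.0016  0.0015]
```

View pics/h1.png

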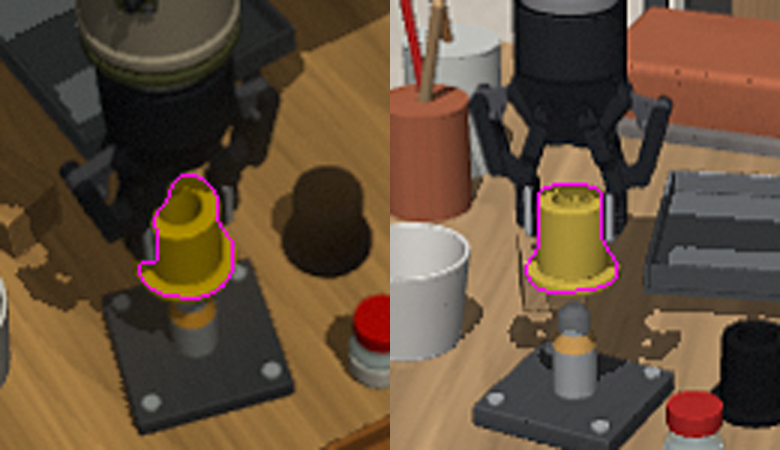

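The sleeve hangs above the pin in both crops (pin tips at about (195,310) and (575,310)). It may be slightly tilted, so I'll fit a full 3D model.

```bash
cat >> h.py <<'E'
def sdf(q):
    "distance to the sleeve's outer surface, q in its frame"
    r=np.hypot(q[:,0],q[:,1]);z=q[:,2]
    def box(R_,a,b):
        d=np.stack([r-R_,np.abs(z-(a+b)/2)-(b-a)/2]);return np.hypot(*np.maximum(d,0))+np.minimum(d.max(0),0)
    return np.minimum(box(.025,0,.06),box(.033,0,.008))
def fit3d(k,cams=("scene","side"),dz=.034):
    "pose of the held sleeve: underside centre and tilt"
    s=sensors.observe();e=s["eef_pos"];o=[]
    for n in cams:
        W=cloud(camera(n));D=np.hypot(W[...,0]-e[0],W[...,1]-e[1])
        for t in trace(n,k)[:3]:
            m=cv2.erode(t["mask"].astype(np.uint8),np.ones((3,3)))>0
            P=W[m&(D<.06)&(W[...,2]<e[2]+.03)]
            if t["confidence"]<.3 or len(P)<80: continue
            def f(p):
                M=R.from_euler("xy",p[3:]).as_matrix();q=(P-p[:3])@M
                keep=~((np.hypot(q[:,0],q[:,1])<.020))
                return np.where(keep,sdf(q),0)
            r=least_squares(f,[e[0],e[1],e[2]-dz,0,0],loss="soft_l1",f_scale=.001,x_scale=[.01,.01,.01,.1,.1])
            ax=R.from_euler("xy",r.x[3:]).as_matrix()[:,2]
            print(k,n,len(P),"bottom",r.x[:3].round(4),"lean mm/60 x,y",(ax[:2]*60).round(1),"rms",np.sqrt(np.mean(f(r.x)**2)).round(5));o.append(r.x[:3]);break
    where();b=np.mean(o,0);d=PIN-b[:2]
    print("mean",b.round(4),"to pin rows dY dX:",(d[1]/.2).round(3),(d[0]/.2).round(3));return b
E
python3 -c "
from h import *
fit3d('yellow_a')"
```

```text
yellow_a scene 792 bottom [0.6616 0.0045 0.1096] lean mm/60 x,y [-0.8 -0. ] rms 0.00101
yellow_a side 767 bottom [0.6623 0.0045 0.1087] lean mm/60 x,y [0.1 0.1] rms 0.00169
t 8.0 eef [0.6611 0.0059 0.1445] rot [1.000e-04 7.072e-01 7.070e-01 1.000e-04]
mean [0.662  0.0045 0.1092] to pin rows dY dX: 0.01 -0.004
```

Request:
{"fn": "servo_tool", "kwargs": {
  "plan": "0.01 0 0 0 0 0 40; 0.01 0 0.06 0 0 0 40; 0.01 0 0.12 0 0 0 40; 0.01 0 0.18 0 0 0 40; 0.01 0 0.22 0 0 0 40; 0.01 0 0.22 0 0 0 40; 0.01 0 0.22 0 0 0 64; 0.01 0 0.22 0 0 0 64; 0.01 0 0.22 0 0 0 64; 0.01 0 0.22 0 0 0 64; 0.01 0 0.22 0 0 0 64"
}}

```text
clock: 9.1
eef_pos: [0.6612, 0.0079, 0.1007]
ee_rot: [0.0, 0.707, 0.707, 0.0]
wrist_force: [0.7, -0.3, -0.2]
opening: 0.748
grasp_force: 0.0
```

```bash
python3 -c "
from h import *
fit3d('yellow_a')"
```

```text
yellow_a scene 804 bottom [0.6604 0.0066 0.0668] lean mm/60 x,y [ 0.2 -1.6] rms 0.00136
yellow_a side 791 bottom [0.6624 0.0059 0.0658] lean mm/60 x,y [0.5 0.6] rms 0.00183
t 9.3 eef [0.661  0.0079 0.1004] rot [0.     0.7072 0.707  0.    ]
mean [0.6614 0.0063 0.0663] to pin rows dY dX: 0.001 -0.001
```

```bash
cat >> h.py <<'E'
def crops(name,xs=(275,225),xd=(265,210)):
    ims=[]
    for n,(x,y) in (("scene",xs),("side",xd)):
        f=camera(n)["frame"];ims.append(cv2.resize(f[y-75:y+75,x-65:x+65],None,fx=3,fy=3,interpolation=2))
    cv2.imwrite(f"pics/{name}.png",np.hstack(ims))
E
python3 -c "
from h import *
crops('p1');fit3d('yellow_a',dz=.06)"
```

```text
yellow_a scene 753 bottom [0.6606 0.0059 0.0598] lean mm/60 x,y [-0.   0.5] rms 0.00098
yellow_a side 765 bottom [0.6622 0.0061 0.0662] lean mm/60 x,y [0.1 0.5] rms 0.00176
t 9.6 eef [0.661  0.0079 0.1003] rot [-0.      0.7072  0.707  -0.    ]
mean [0.6614 0.006  0.063 ] to pin rows dY dX: 0.003 -0.001
```

View pics/p1.png

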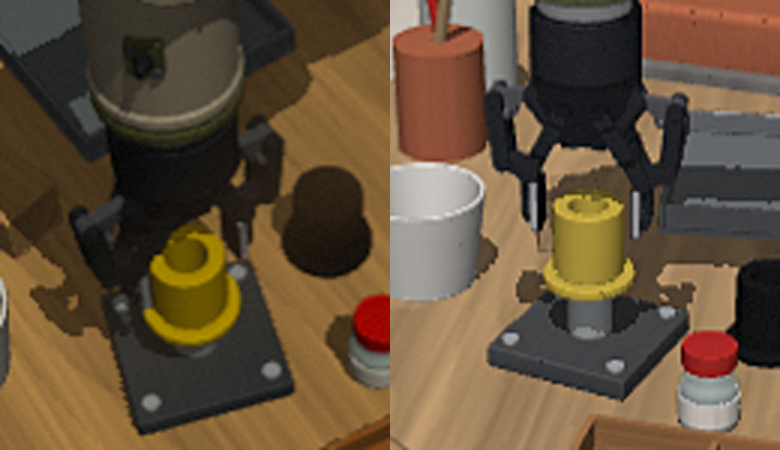

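The sleeve rests on the cone with bare pin showing below its flange ((585,320) in the side crop), so yellow is tight and goes to the tray.

Request:
{"fn": "servo_tool", "kwargs": {
  "plan": "0 0 0.035 0 0 0 40; 0 0 0.035 0 0 0 40; 0 0 0.035 0 0 0 40; 0 0 0.035 0 0 0 40; 0 0 0.035 0 0 0 40; 0 0 0.035 0 0 0 40; 0 0 -0.1 0 0 0 40; 0 0 -0.25 0 0 0 40; -0.2 0 -0.27 0 0 0 40; -0.45 0 -0.27 0 0 0 40; -0.7 0 -0.27 0 0 0 40; -0.95 0 -0.27 0 0 0 40",
  "newtons": 40
}}

```text
clock: 10.8
eef_pos: [0.66, -0.1834, 0.1535]
ee_rot: [-0.001, 0.707, 0.707, -0.0]
wrist_force: [1.2, 0.1, -1.5]
opening: 0.566
grasp_force: 45.5
```

```bash
python3 -c "
from h import *
where();print(move([.594,-.327,.041],90))"
```

```text
t 10.8 eef [ 0.66   -0.1834  0.1535] rot [-9.000e-04  7.070e-01  7.073e-01 -4.000e-04]
[np.float64(-0.718), np.float64(-0.329), np.float64(0.563), np.float64(-0.001), np.float64(-0.0), np.float64(0.0)]
```

Request:
{"fn": "servo_tool", "kwargs": {
  "plan": "-0.25 -0.11 0 0 0 0 40; -0.5 -0.22 0 0 0 0 40; -0.715 -0.33 0 0 0 0 40; -0.715 -0.33 0.2 0 0 0 40; -0.715 -0.33 0.4 0 0 0 40; -0.715 -0.33 0.52 0 0 0 40; -0.715 -0.33 0.555 0 0 0 40; -0.715 -0.33 0.555 0 0 0 40; -0.715 -0.33 0.555 0 0 0 62; -0.715 -0.33 0.555 0 0 0 62; -0.715 -0.33 0.555 0 0 0 62; -0.715 -0.33 0.555 0 0 0 62"
}}

```text
clock: 12.0
eef_pos: [0.5952, -0.3251, 0.0438]
ee_rot: [0.0, 0.707, 0.707, 0.0]
wrist_force: [-0.3, 0.4, -0.0]
opening: 0.727
grasp_force: 0.0
```

Request:
{"fn": "servo_tool", "kwargs": {
  "plan": "0 0 -0.2 0 0 0 75; 0 0 -0.4 0 0 0 75; 0.1 -0.3 -0.55 0 0 0 75; 0.25 -0.55 -0.6 0 0 0 75; 0.35 -0.8 -0.6 0 0 0 75; 0.35 -0.95 -0.6 0 0 0 75; 0.35 -0.95 -0.6 0 0 0 75"
}}

```text
clock: 12.7
eef_pos: [0.4005, -0.2529, 0.1621]
ee_rot: [-0.002, 0.707, 0.707, -0.0]
wrist_force: [0.5, 0.3, -0.2]
opening: 0.878
grasp_force: 0.0
```

```bash
python3 -c "
from h import *
at('yellow_a');p=at('orange_a');where();print(p,move([*p,.034],90));f=camera('scene')['frame'];cv2.imwrite('pics/s2.png',f)"
```

```text
yellow_a scene 0.78 [ 0.595  -0.3242] top 0.0677 289
yellow_a side 0.63 [ 0.596 -0.326] top 0.0666 240
orange_a scene 0.6 [ 0.3472 -0.257 ] top 0.0631 241
orange_a side 0.61 [ 0.3471 -0.2592] top 0.061 246
t 13.1 eef [ 0.406  -0.2554  0.1634] rot [0.     0.707  0.7072 0.    ]
[ 0.34710169 -0.2580958 ] [np.float64(-0.013), np.float64(-0.294), np.float64(0.647), np.float64(0.0), np.float64(0.0), np.float64(0.0)]
```

View pics/s2.png

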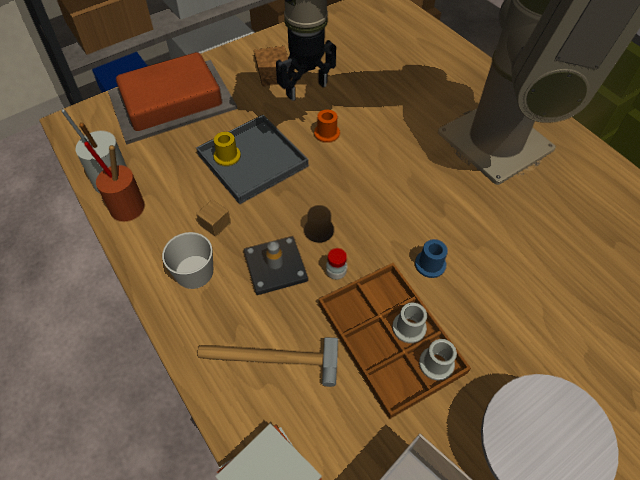

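Yellow stands in the tray at (226,150), orange at (327,125) hasn't moved, and the rest is unchanged. Next is orange.

Request:
{"fn": "servo_tool", "kwargs": {
  "plan": "-0.01 -0.15 0.1 0 0 0 75; -0.01 -0.29 0.2 0 0 0 75; -0.01 -0.29 0.4 0 0 0 75; -0.01 -0.29 0.58 0 0 0 75; -0.01 -0.29 0.645 0 0 0 75; -0.01 -0.29 0.645 0 0 0 75; -0.01 -0.29 0.645 0 0 0 40; -0.01 -0.29 0.645 0 0 0 40; -0.01 -0.29 0.645 0 0 0 40; -0.01 -0.29 0.645 0 0 0 40; -0.01 -0.29 0.645 0 0 0 40; -0.01 -0.29 0.645 0 0 0 40",
  "newtons": 40
}}

```text
clock: 14.35
eef_pos: [0.3485, -0.2583, 0.0366]
ee_rot: [0.002, 0.707, 0.707, 0.0]
wrist_force: [-0.9, 1.5, 7.3]
opening: 0.584
grasp_force: 42.1
```

Request:
{"fn": "servo_tool", "kwargs": {
  "plan": "0 0 -0.25 0 0 0 40; 0 0 -0.5 0 0 0 40; 0.05 0.05 -0.65 0 0 0 40; 0.25 0.25 -0.65 0 0 0 40; 0.45 0.45 -0.65 0 0 0 40; 0.6 0.6 -0.65 0 0 0 40; 0.8 0.8 -0.65 0 0 0 40; 0.95 0.95 -0.65 0 0 0 40; 0.95 0.95 -0.65 0 0 0 40"
}}

```text
clock: 15.25
eef_pos: [0.5402, -0.0627, 0.165]
ee_rot: [0.0, 0.706, 0.709, 0.001]
wrist_force: [-0.9, -0.5, -2.2]
opening: 0.579
grasp_force: 43.1
```

```bash
python3 -c "
from h import *
where();print(move([*PIN,.141],90))"
```

```text
t 15.25 eef [ 0.5402 -0.0627  0.165 ] rot [3.000e-04 7.056e-01 7.086e-01 1.400e-03]
[np.float64(0.343), np.float64(0.606), np.float64(0.122), np.float64(0.001), np.float64(-0.001), np.float64(0.002)]
```

Request:
{"fn": "servo_tool", "kwargs": {
  "plan": "0.14 0.25 0 0 0 0 40; 0.28 0.48 0 0 0 0 40; 0.34 0.605 0.06 0 0 0 40; 0.34 0.605 0.12 0 0 0 40; 0.34 0.605 0.12 0 0 0 40; 0.34 0.605 0.12 0 0 0 40"
}}

```text
clock: 15.85
eef_pos: [0.6571, 0.0003, 0.1403]
ee_rot: [-0.0, 0.707, 0.707, -0.001]
wrist_force: [-0.3, -0.2, -1.8]
opening: 0.579
grasp_force: 43.2
```

```bash
python3 -c "
from h import *
fit3d('orange_a')"
```

```text
orange_a scene 821 bottom [ 0.6567 -0.0008  0.1052] lean mm/60 x,y [1.1 0.1] rms 0.001
orange_a side 719 bottom [ 6.594e-01 -4.000e-04  1.058e-01] lean mm/60 x,y [ 0.1 -0.2] rms 0.0017
t 16.05 eef [6.582e-01 1.000e-04 1.421e-01] rot [9.000e-04 7.075e-01 7.067e-01 7.000e-04]
mean [ 6.581e-01 -6.000e-04  1.055e-01] to pin rows dY dX: 0.036 0.016
```

Request:
{"fn": "servo_tool", "kwargs": {
  "plan": "0.035 0.016 0 0 0 0 40; 0.035 0.016 0.02 0 0 0 40; 0.035 0.016 0.08 0 0 0 40; 0.035 0.016 0.14 0 0 0 40; 0.035 0.016 0.2 0 0 0 40; 0.035 0.016 0.2 0 0 0 40; 0.035 0.016 0.2 0 0 0 64; 0.035 0.016 0.2 0 0 0 64; 0.035 0.016 0.2 0 0 0 64; 0.035 0.016 0.2 0 0 0 64; 0.035 0.016 0.2 0 0 0 64; 0.035 0.016 0.2 0 0 0 64"
}}

```text
clock: 17.25
eef_pos: [0.6613, 0.0079, 0.1005]
ee_rot: [0.0, 0.707, 0.707, 0.0]
wrist_force: [-0.2, 0.1, -0.6]
opening: 0.749
grasp_force: 0.0
```

```bash
python3 -c "
from h import *
fit3d('orange_a',dz=.045);fit3d('orange_a',dz=.08);crops('p2')"
```

```text
orange_a scene 802 bottom [0.6606 0.0061 0.0593] lean mm/60 x,y [-1.   0.6] rms 0.00107
orange_a side 770 bottom [0.662  0.0062 0.0585] lean mm/60 x,y [-0.3  0.8] rms 0.00165
t 17.45 eef [0.6612 0.0079 0.1003] rot [-0.      0.7072  0.707   0.    ]
mean [0.6613 0.0062 0.0589] to pin rows dY dX: 0.002 -0.001
orange_a scene 808 bottom [0.659  0.0073 0.0598] lean mm/60 x,y [-3.1 11.7] rms 0.00187
orange_a side 729 bottom [0.6617 0.0184 0.0677] lean mm/60 x,y [ -2.5 -11. ] rms 0.00224
t 17.65 eef [0.6612 0.0079 0.1003] rot [-0.      0.7072  0.707  -0.    ]
mean [0.6603 0.0129 0.0638] to pin rows dY dX: -0.032 0.004
```

View pics/p2.png

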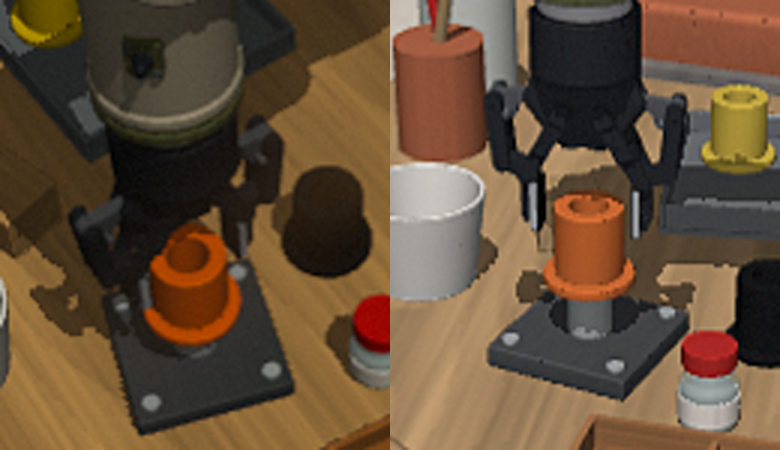

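Orange also rests on the cone (bare pin at (590,320)), so it is tight and goes to the tray beside yellow.

Request:
{"fn": "servo_tool", "kwargs": {
  "plan": "0 0 0.035 0 0 0 40; 0 0 0.035 0 0 0 40; 0 0 0.035 0 0 0 40; 0 0 0.035 0 0 0 40; 0 0 0.035 0 0 0 40; 0 0 0.035 0 0 0 40; 0 0 -0.1 0 0 0 40; 0 0 -0.25 0 0 0 40; -0.2 -0.1 -0.27 0 0 0 40; -0.45 -0.3 -0.27 0 0 0 40; -0.7 -0.5 -0.27 0 0 0 40; -0.9 -0.7 -0.27 0 0 0 40",
  "newtons": 40
}}

```text
clock: 18.95
eef_pos: [0.543, -0.1479, 0.1532]
ee_rot: [-0.0, 0.707, 0.707, -0.0]
wrist_force: [1.0, -2.2, -0.6]
opening: 0.585
grasp_force: 43.4
```

```bash
python3 -c "
from h import *
where();print(move([.504,-.325,.042],90))"
```

```text
t 18.95 eef [ 0.543  -0.1479  0.1532] rot [-5.000e-04  7.071e-01  7.072e-01 -3.000e-04]
[np.float64(-0.886), np.float64(-0.194), np.float64(0.556), np.float64(-0.001), np.float64(-0.0), np.float64(0.0)]
```

Request:
{"fn": "servo_tool", "kwargs": {
  "plan": "-0.24 -0.05 0 0 0 0 40; -0.48 -0.1 0 0 0 0 40; -0.7 -0.15 0 0 0 0 40; -0.885 -0.195 0.05 0 0 0 40; -0.885 -0.195 0.25 0 0 0 40; -0.885 -0.195 0.45 0 0 0 40; -0.885 -0.195 0.55 0 0 0 40; -0.885 -0.195 0.55 0 0 0 40; -0.885 -0.195 0.55 0 0 0 40; -0.885 -0.195 0.55 0 0 0 62; -0.885 -0.195 0.55 0 0 0 62; -0.885 -0.195 0.55 0 0 0 62"
}}

```text
clock: 20.15
eef_pos: [0.5062, -0.324, 0.0451]
ee_rot: [0.001, 0.707, 0.707, 0.0]
wrist_force: [-0.0, -0.3, -0.3]
opening: 0.725
grasp_force: 0.0
```

Request:
{"fn": "servo_tool", "kwargs": {
  "plan": "0 0 0 0 0 0 62; 0 0 -0.2 0 0 0 62; 0 0 -0.4 0 0 0 75; 0.1 -0.1 -0.6 0 0 0 75; 0.3 -0.1 -0.6 0 0 0 75; 0.55 -0.2 -0.6 0 0 0 75; 0.8 -0.2 -0.6 0 0 0 75; 1 -0.25 -0.6 0 0 0 75; 1 -0.25 -0.6 0 0 0 75"
}}

```text
clock: 21.05
eef_pos: [0.4547, -0.1193, 0.1642]
ee_rot: [-0.001, 0.706, 0.708, 0.001]
wrist_force: [-0.1, -0.5, -0.4]
opening: 0.876
grasp_force: 0.0
```

Request:
{"fn": "servo_tool", "kwargs": {
  "plan": "0.25 -0.05 0 0 0 0 75; 0.5 -0.1 0 0 0 0 75; 0.75 -0.15 0 0 0 0 75; 1 -0.2 0 0 0 0 75; 1 -0.2 0 0 0 0 75"
}}

```text
clock: 21.55
eef_pos: [0.4149, 0.0806, 0.1647]
ee_rot: [-0.0, 0.705, 0.709, 0.001]
wrist_force: [0.0, -0.1, -0.2]
opening: 0.878
grasp_force: 0.0
```

```bash
python3 -c "
from h import *
at('yellow_a');at('orange_a');p=at('blue_a');where();print(p,move([*p,.034],90));at('black')"
```

```text
yellow_a scene 0.72 [ 0.595  -0.3238] top 0.0678 281
yellow_a side 0.65 [ 0.5956 -0.3255] top 0.0667 236
orange_a scene 0.95 [ 0.5053 -0.3217] top 0.0674 255
orange_a side 0.83 [ 0.5051 -0.3227] top 0.0663 101
blue_a scene 0.59 [ 0.5054 -0.3218] top 0.0678 274
blue_a side 0.74 [0.3897 0.1848] top 0.0607 454
t 22.15 eef [0.4159 0.0756 0.1643] rot [-0.      0.7076  0.7066 -0.    ]
[ 0.44758937 -0.06852101] [np.float64(-0.721), np.float64(0.16), np.float64(0.651), np.float64(-0.0), np.float64(0.0), np.float64(-0.001)]
black scene 0.85 [ 0.5341 -0.0191] top 0.0634 317
black side 0.86 [ 0.5344 -0.0194] top 0.0612 345
```

Request:
{"fn": "servo_tool", "kwargs": {
  "plan": "0.25 -0.06 0.1 0 0 0 75; 0.5 -0.12 0.15 0 0 0 75; 0.55 -0.13 0.2 0 0 0 75; 0.55 -0.13 0.4 0 0 0 75; 0.55 -0.13 0.58 0 0 0 75; 0.55 -0.13 0.65 0 0 0 75; 0.55 -0.13 0.65 0 0 0 40; 0.55 -0.13 0.65 0 0 0 40; 0.55 -0.13 0.65 0 0 0 40; 0.55 -0.13 0.65 0 0 0 40; 0.55 -0.13 0.65 0 0 0 40; 0.55 -0.13 0.65 0 0 0 40",
  "newtons": 40
}}

```text
clock: 23.55
eef_pos: [0.3902, 0.1864, 0.0349]
ee_rot: [0.0, 0.707, 0.707, 0.0]
wrist_force: [-1.6, -0.1, -0.7]
opening: 0.578
grasp_force: 41.5
```

Request:
{"fn": "servo_tool", "kwargs": {
  "plan": "0 0 -0.25 0 0 0 40; 0 0 -0.5 0 0 0 40; -0.05 0.05 -0.65 0 0 0 40; -0.2 0.25 -0.65 0 0 0 40; -0.35 0.45 -0.65 0 0 0 40; -0.5 0.65 -0.65 0 0 0 40; -0.65 0.85 -0.65 0 0 0 40; -0.8 1 -0.65 0 0 0 40; -0.8 1 -0.65 0 0 0 40; -0.8 1 -0.65 0 0 0 40"
}}

```text
clock: 24.55
eef_pos: [0.5898, 0.0253, 0.1636]
ee_rot: [-0.001, 0.708, 0.706, -0.0]
wrist_force: [-0.7, 0.4, -1.5]
opening: 0.579
grasp_force: 42.8
```

```bash
python3 -c "
from h import *
where();print(move([*PIN,.145],90))"
```

```text
t 24.55 eef [0.5898 0.0253 0.1636] rot [-6.000e-04  7.079e-01  7.063e-01 -4.000e-04]
[np.float64(-0.093), np.float64(0.357), np.float64(0.093), np.float64(-0.001), np.float64(-0.0), np.float64(-0.001)]
```

Request:
{"fn": "servo_tool", "kwargs": {
  "plan": "-0.05 0.18 0 0 0 0 40; -0.09 0.355 0 0 0 0 40; -0.09 0.355 0.05 0 0 0 40; -0.09 0.355 0.1 0 0 0 40; -0.09 0.355 0.1 0 0 0 40; -0.09 0.355 0.1 0 0 0 40"
}}

```text
clock: 25.15
eef_pos: [0.6594, 0.0091, 0.144]
ee_rot: [-0.001, 0.707, 0.707, -0.0]
wrist_force: [-0.5, -0.3, -0.9]
opening: 0.574
grasp_force: 42.9
```

```bash
python3 -c "
from h import *
fit3d('blue_a')"
```

```text
blue_a scene 751 bottom [0.6593 0.0064 0.1108] lean mm/60 x,y [0.4 0.4] rms 0.00094
blue_a side 763 bottom [0.662  0.0064 0.1113] lean mm/60 x,y [-0.7  0.7] rms 0.00165
t 25.35 eef [0.6608 0.0085 0.1454] rot [5.000e-04 7.071e-01 7.071e-01 5.000e-04]
mean [0.6607 0.0064 0.1111] to pin rows dY dX: 0.001 0.003
```

Blue is centred over the pin. I'll lower it 47 mm and release.

Request:
{"fn": "servo_tool", "kwargs": {
  "plan": "0 0 0.06 0 0 0 40; 0 0 0.12 0 0 0 40; 0 0 0.18 0 0 0 40; 0 0 0.23 0 0 0 40; 0 0 0.23 0 0 0 40; 0 0 0.23 0 0 0 64; 0 0 0.23 0 0 0 64; 0 0 0.23 0 0 0 64; 0 0 0.23 0 0 0 64; 0 0 0.23 0 0 0 64; 0 0 0.23 0 0 0 64"
}}

```text
clock: 26.45
eef_pos: [0.6608, 0.0082, 0.0985]
ee_rot: [0.0, 0.707, 0.707, 0.0]
wrist_force: [0.0, -0.0, 0.3]
opening: 0.75
grasp_force: 0.0
```

```bash
python3 -c "
from h import *
fit3d('blue_a',dz=.043);fit3d('blue_a',dz=.08);crops('p3')"
```

```text
blue_a scene 776 bottom [0.6606 0.0059 0.0595] lean mm/60 x,y [-1.1 -0.4] rms 0.00104
blue_a side 769 bottom [0.6621 0.0057 0.0589] lean mm/60 x,y [-1.   0.3] rms 0.0017
t 26.65 eef [0.6607 0.0082 0.0983] rot [-0.      0.7072  0.707  -0.    ]
mean [0.6613 0.0058 0.0592] to pin rows dY dX: 0.003 -0.001
blue_a scene 785 bottom [0.6602 0.0059 0.0594] lean mm/60 x,y [-0.8 -0.4] rms 0.001
t 26.85 eef [0.6607 0.0082 0.0983] rot [-0.      0.7072  0.707  -0.    ]
mean [0.6602 0.0059 0.0594] to pin rows dY dX: 0.003 0.005
```

View pics/p3.png

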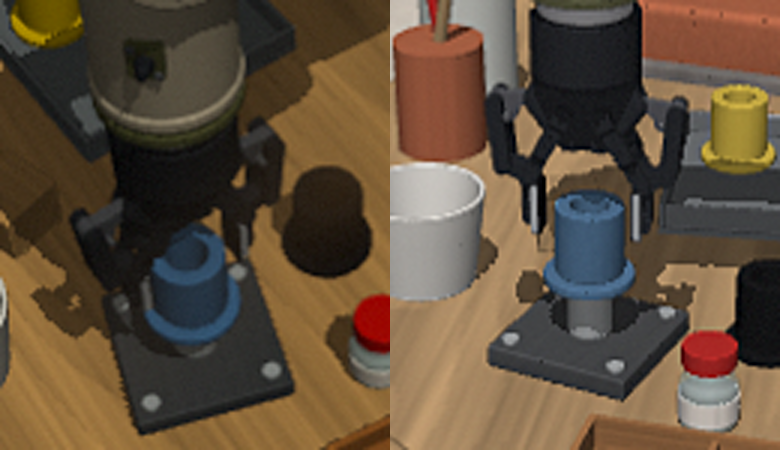

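Blue also rests on the cone at 41 mm, so it is tight and goes to the tray at (.594, -.237).

Request:
{"fn": "servo_tool", "kwargs": {
  "plan": "0 0 0.025 0 0 0 40; 0 0 0.025 0 0 0 40; 0 0 0.025 0 0 0 40; 0 0 0.025 0 0 0 40; 0 0 0.025 0 0 0 40; 0 0 0.025 0 0 0 40; 0 0 -0.1 0 0 0 40; 0 0 -0.25 0 0 0 40; -0.2 -0.05 -0.27 0 0 0 40; -0.45 -0.15 -0.27 0 0 0 40; -0.65 -0.25 -0.27 0 0 0 40; -0.85 -0.33 -0.27 0 0 0 40",
  "newtons": 40
}}

```text
clock: 28.15
eef_pos: [0.5925, -0.1631, 0.1511]
ee_rot: [-0.001, 0.707, 0.707, -0.001]
wrist_force: [1.3, -1.1, -1.9]
opening: 0.572
grasp_force: 44.4
```

```bash
python3 -c "
from h import *
where();print(move([.594,-.237,.042],90))"
```

```text
t 28.15 eef [ 0.5925 -0.1631  0.1511] rot [-1.100e-03  7.071e-01  7.071e-01 -7.000e-04]
[np.float64(-0.37), np.float64(0.009), np.float64(0.545), np.float64(-0.001), np.float64(-0.0), np.float64(-0.0)]
```

Request:
{"fn": "servo_tool", "kwargs": {
  "plan": "-0.2 0.01 0 0 0 0 40; -0.37 0.01 0.05 0 0 0 40; -0.37 0.01 0.25 0 0 0 40; -0.37 0.01 0.45 0 0 0 40; -0.37 0.01 0.54 0 0 0 40; -0.37 0.01 0.54 0 0 0 40; -0.37 0.01 0.54 0 0 0 40; -0.37 0.01 0.54 0 0 0 62; -0.37 0.01 0.54 0 0 0 62; -0.37 0.01 0.54 0 0 0 62; -0.37 0.01 0.54 0 0 0 62"
}}

```text
clock: 29.25
eef_pos: [0.5971, -0.2359, 0.0449]
ee_rot: [0.0, 0.707, 0.707, 0.0]
wrist_force: [-0.8, -0.6, 0.1]
opening: 0.725
grasp_force: 0.0
```

Request:
{"fn": "servo_tool", "kwargs": {
  "plan": "0 0 0 0 0 0 62; 0 0 -0.2 0 0 0 62; 0 0 -0.4 0 0 0 75; 0.1 -0.1 -0.6 0 0 0 75; 0.3 -0.1 -0.6 0 0 0 75; 0.5 -0.2 -0.6 0 0 0 75; 0.7 -0.3 -0.6 0 0 0 75; 0.8 -0.3 -0.6 0 0 0 75; 0.8 -0.3 -0.6 0 0 0 75"
}}

```text
clock: 30.15
eef_pos: [0.5362, -0.0732, 0.1645]
ee_rot: [-0.0, 0.706, 0.708, 0.0]
wrist_force: [-0.0, -0.0, -1.1]
opening: 0.873
grasp_force: 0.0
```

```bash
python3 -c "
from h import *
at('yellow_a',near=[.595,-.325]);at('orange_a',near=[.505,-.322]);at('blue_a',near=[.594,-.237]);p=at('black');where();print(p,move([*p,.034],90));cv2.imwrite('pics/s4.png',camera('scene')['frame'])"
```

```text
yellow_a scene 0.7 [ 0.5949 -0.3239] top 0.068 289
yellow_a side 0.83 [ 0.5967 -0.3254] top 0.0663 115
orange_a scene 0.62 [ 0.5051 -0.3217] top 0.068 255
orange_a side 0.93 [ 0.5064 -0.3248] top 0.0657 215
blue_a scene 0.93 [ 0.5974 -0.2355] top 0.0671 280
blue_a side 0.56 [ 0.5985 -0.2373] top 0.0665 256
black scene 0.78 [ 0.5341 -0.0188] top 0.0638 320
black side 0.65 [ 0.534  -0.0194] top 0.0613 342
t 30.95 eef [ 0.5367 -0.0758  0.1643] rot [-0.      0.7072  0.707  -0.    ]
[ 0.53404811 -0.01913475] [np.float64(0.283), np.float64(-0.013), np.float64(0.651), np.float64(-0.0), np.float64(-0.0), np.float64(-0.0)]
```

View pics/s4.png

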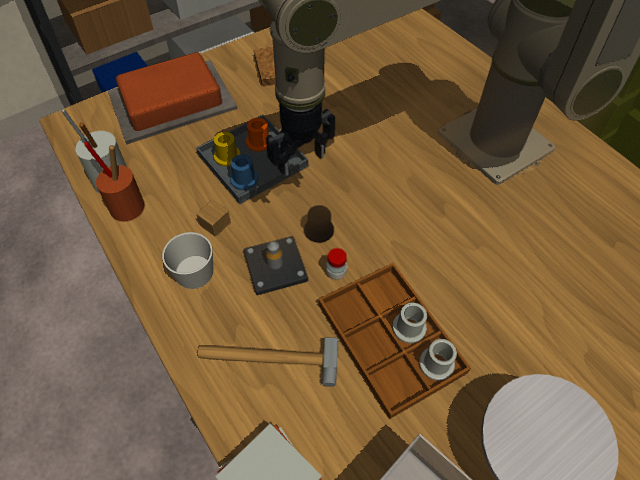

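Yellow (225,148), orange (258,133) and blue (241,170) stand in the tray, and black is still at (319,223). Next is black.

Request:
{"fn": "servo_tool", "kwargs": {
  "plan": "0.2 -0.01 0.1 0 0 0 75; 0.28 -0.013 0.2 0 0 0 75; 0.28 -0.013 0.4 0 0 0 75; 0.28 -0.013 0.58 0 0 0 75; 0.28 -0.013 0.65 0 0 0 75; 0.28 -0.013 0.65 0 0 0 75; 0.28 -0.013 0.65 0 0 0 40; 0.28 -0.013 0.65 0 0 0 40; 0.28 -0.013 0.65 0 0 0 40; 0.28 -0.013 0.65 0 0 0 40; 0.28 -0.013 0.65 0 0 0 40; 0.28 -0.013 0.65 0 0 0 40",
  "newtons": 40
}}

```text
clock: 32.2
eef_pos: [0.5362, -0.0202, 0.0369]
ee_rot: [0.002, 0.707, 0.707, 0.001]
wrist_force: [-1.3, 0.2, 6.9]
opening: 0.575
grasp_force: 42.4
```

Request:
{"fn": "servo_tool", "kwargs": {
  "plan": "0 0 -0.2 0 0 0 40; 0 0 -0.4 0 0 0 40; 0 0.05 -0.56 0 0 0 40; 0.05 0.25 -0.56 0 0 0 40; 0.1 0.45 -0.56 0 0 0 40; 0.12 0.6 -0.56 0 0 0 40; 0.125 0.635 -0.56 0 0 0 40; 0.125 0.635 -0.56 0 0 0 40; 0.125 0.635 -0.56 0 0 0 40"
}}

```text
clock: 33.1
eef_pos: [0.6603, 0.005, 0.1462]
ee_rot: [-0.0, 0.707, 0.707, -0.0]
wrist_force: [-0.9, -0.7, -2.7]
opening: 0.565
grasp_force: 43.2
```

```bash
python3 -c "
from h import *
fit3d('black')"
```

```text
black scene 797 bottom [0.66   0.0048 0.1105] lean mm/60 x,y [ 0.7 -0.2] rms 0.00098
black side 715 bottom [0.6613 0.0051 0.1102] lean mm/60 x,y [0.2 0.1] rms 0.00159
t 33.3 eef [0.6604 0.005  0.1466] rot [-0.      0.7073  0.7069 -0.    ]
mean [0.6606 0.0049 0.1103] to pin rows dY dX: 0.008 0.003
```

Request:
{"fn": "servo_tool", "kwargs": {
  "plan": "0.008 0.003 0.04 0 0 0 40; 0.008 0.003 0.1 0 0 0 40; 0.008 0.003 0.16 0 0 0 40; 0.008 0.003 0.225 0 0 0 40; 0.008 0.003 0.225 0 0 0 40; 0.008 0.003 0.225 0 0 0 64; 0.008 0.003 0.225 0 0 0 64; 0.008 0.003 0.225 0 0 0 64; 0.008 0.003 0.225 0 0 0 64; 0.008 0.003 0.225 0 0 0 64; 0.008 0.003 0.225 0 0 0 64"
}}

```text
clock: 34.4
eef_pos: [0.6618, 0.0068, 0.1016]
ee_rot: [0.0, 0.707, 0.707, 0.0]
wrist_force: [-0.7, 0.4, 0.2]
opening: 0.75
grasp_force: 0.0
```

```bash
python3 -c "
from h import *
fit3d('black',dz=.043);fit3d('black',dz=.08);crops('p4')"
```

```text
black scene 772 bottom [0.6604 0.0062 0.0592] lean mm/60 x,y [-0.2  0.1] rms 0.00094
black side 730 bottom [0.6624 0.0057 0.0587] lean mm/60 x,y [-0.4  0.8] rms 0.00167
t 34.6 eef [0.6617 0.0068 0.1013] rot [-0.      0.7072  0.707  -0.    ]
mean [0.6614 0.0059 0.0589] to pin rows dY dX: 0.003 -0.001
black scene 810 bottom [0.6603 0.0063 0.0594] lean mm/60 x,y [ 0.3 -0.3] rms 0.001
black side 797 bottom [0.6623 0.0059 0.0587] lean mm/60 x,y [0.1 0.9] rms 0.00158
t 34.8 eef [0.6617 0.0068 0.1013] rot [-0.      0.7072  0.707  -0.    ]
mean [0.6613 0.0061 0.059 ] to pin rows dY dX: 0.002 -0.0
```

View pics/p4.png

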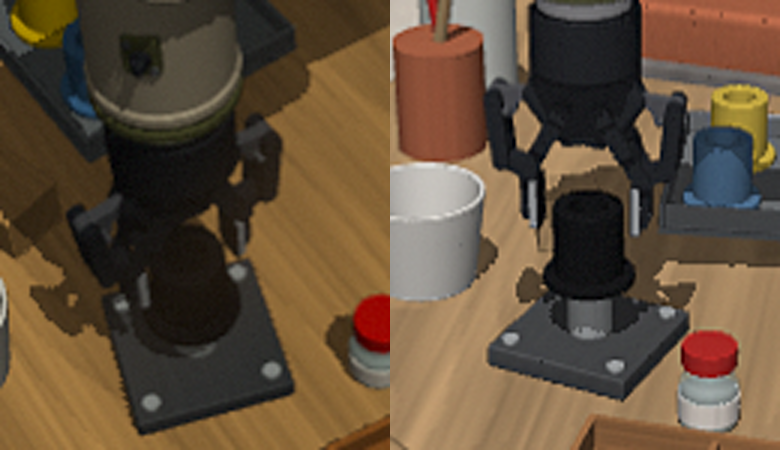

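Black also rests on the cone at 41 mm, level (bare pin at (590,320)), so it is tight and goes to the last tray quarter.

Request:
{"fn": "servo_tool", "kwargs": {
  "plan": "0 0 0.04 0 0 0 40; 0 0 0.04 0 0 0 40; 0 0 0.04 0 0 0 40; 0 0 0.04 0 0 0 40; 0 0 0.04 0 0 0 40; 0 0 0.04 0 0 0 40; 0 0 -0.1 0 0 0 40; 0 0 -0.25 0 0 0 40; -0.2 -0.12 -0.27 0 0 0 40; -0.4 -0.25 -0.27 0 0 0 40; -0.6 -0.37 -0.27 0 0 0 40; -0.8 -0.5 -0.27 0 0 0 40",
  "newtons": 40
}}

```text
clock: 36.1
eef_pos: [0.5601, -0.1541, 0.1542]
ee_rot: [-0.001, 0.707, 0.707, -0.0]
wrist_force: [0.1, -0.9, -2.2]
opening: 0.569
grasp_force: 43.8
```

```bash
python3 -c "
from h import *
where();print(move([.506,-.236,.042],90))"
```

```text
t 36.1 eef [ 0.5601 -0.1541  0.1542] rot [-6.000e-04  7.070e-01  7.072e-01 -2.000e-04]
[np.float64(-0.41), np.float64(-0.27), np.float64(0.561), np.float64(-0.001), np.float64(-0.0), np.float64(0.0)]
```

Request:
{"fn": "servo_tool", "kwargs": {
  "plan": "-0.2 -0.13 0 0 0 0 40; -0.41 -0.27 0 0 0 0 40; -0.41 -0.27 0.15 0 0 0 40; -0.41 -0.27 0.35 0 0 0 40; -0.41 -0.27 0.5 0 0 0 40; -0.41 -0.27 0.555 0 0 0 40; -0.41 -0.27 0.555 0 0 0 40; -0.41 -0.27 0.555 0 0 0 40; -0.41 -0.27 0.555 0 0 0 62; -0.41 -0.27 0.555 0 0 0 62; -0.41 -0.27 0.555 0 0 0 62; -0.41 -0.27 0.555 0 0 0 62"
}}

```text
clock: 37.3
eef_pos: [0.508, -0.2353, 0.0448]
ee_rot: [0.0, 0.707, 0.707, 0.0]
wrist_force: [0.1, 0.3, 0.4]
opening: 0.726
grasp_force: 0.0
```

Request:
{"fn": "servo_tool", "kwargs": {
  "plan": "0 0 0 0 0 0 62; 0 0 -0.2 0 0 0 62; 0 0 -0.4 0 0 0 62; 0 0 -0.65 0 0 0 62; 0.25 -0.1 -0.75 0 0 0 62; 0.5 -0.1 -0.75 0 0 0 62; 0.75 -0.1 -0.75 0 0 0 62; 1 -0.1 -0.75 0 0 0 62; 1 -0.1 -0.75 0 0 0 62; 1 -0.1 -0.75 0 0 0 62"
}}

```text
clock: 38.3
eef_pos: [0.4877, -0.0338, 0.1945]
ee_rot: [0.0, 0.706, 0.708, 0.0]
wrist_force: [0.2, -0.2, -0.3]
opening: 0.729
grasp_force: 0.0
```

```bash
python3 -c "
from h import *
at('yellow_a',near=[.595,-.325]);at('orange_a',near=[.505,-.322]);at('blue_a',near=[.594,-.237]);at('black');where();cv2.imwrite('pics/s5.png',camera('scene')['frame'])"
```

```text
yellow_a scene 0.57 [ 0.5949 -0.3238] top 0.0675 277
yellow_a side 0.92 [ 0.5958 -0.3248] top 0.0669 129
orange_a scene 0.67 [ 0.5055 -0.3213] top 0.0674 277
blue_a scene 0.74 [ 0.5974 -0.2357] top 0.0672 290
blue_a side 0.69 [ 0.5985 -0.2376] top 0.0665 259
black scene 0.56 [ 0.5083 -0.2328] top 0.067 262
black side 0.86 [ 0.5094 -0.2351] top 0.0664 258
t 39.1 eef [ 0.4877 -0.0351  0.1943] rot [0.     0.7072 0.7071 0.    ]
```

View pics/s5.png

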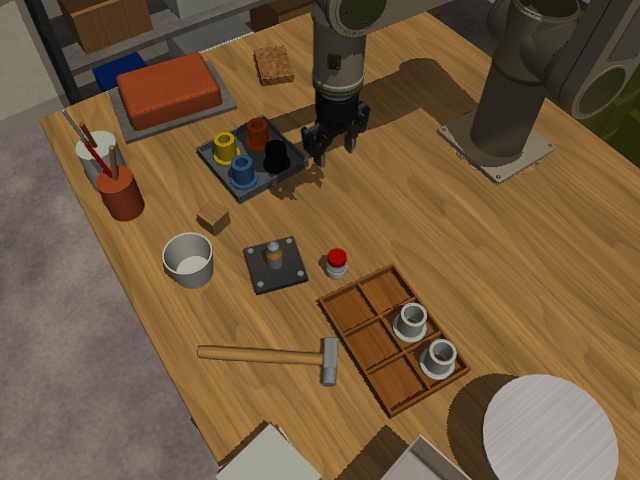

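All four stand in the tray at (225,148), (258,133), (241,170) and (277,155), and everything else is unmoved. I'll check once more for a green sleeve before handing in.

```bash
python3 -c "
from h import *
for n in('scene','side'):
    f=cv2.cvtColor(camera(n)['frame'],cv2.COLOR_BGR2HSV);m=cv2.inRange(f,(45,90,40),(85,255,255))
    _,_,st,_=cv2.connectedComponentsWithStats(m);print(n,[x.tolist() for x in st[1:] if x[4]>60],[(b['bbox'],round(b['confidence'],2)) for b in boxes_of(n,'green')])
"
```

```text
scene [] [([165.2, 234.1, 48.6, 53.6], 0.6)]
side [[0, 0, 87, 249, 16108]] []
```

```bash
python3 -c "
from station import sign_off;print(sign_off())"
```

```text
the job is handed in; nothing more can be done
None
```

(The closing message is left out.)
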